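# Serve a bun with tongs at the office tea break

## Task

Before serving, press the cap of the hand-sanitiser pump right down and let it spring back up. Then take the tongs from the blue tray, close their orange tips on the pale bun with the red dot, and lift it well clear (about 10 cm) of the wooden board. Finish while still holding it up and still in the tongs; do not touch any bun with the gripper itself, and leave the brown buns and the other things on the desk where they are.

Things in the scene. Friction and masses are not known exactly. Their poses are not given: they have to be found in the camera images.
- pump_cap (a joint): travel of the sprung white pump cap in m: 0 up (rest), 0.014 fully down; it moves straight down, takes about 2 N to start and 6.5 N at the bottom, and springs back by itself; a press past 0.009 counts as right down
- pump_top (a point): centre of the flat top face of the pump cap (moves with it). Cap: white disc 38 mm across, 12 mm thick, top 180 mm above the desk at rest, with a thin spout to one side. It stands on a pale blue bottle 68 mm across with a blue band, 146 mm tall to the collar, fixed to the desk on a 90 mm square plate
- tongs_tray: fixed flat blue tray under the tongs, 250 x 120 mm, 5 mm thick, no rim; origin at the centre of its underside, x along the tongs
- tongs: steel tongs lying on edge on the tray, two arms side by side that open in the horizontal plane; 220 mm long, 32 mm high, 0.11 kg, balanced at the finger pads. Origin on the centre line midway between the two black finger pads, at the underside; x to the orange tips, z up; the hinge end is at x = -95 to -109 mm. The arms are sprung open and move together, symmetric about x
- tongs_grip (a point): midway between the two black finger pads, 16 mm above the underside. Pads: upright plates 44 mm long (along x), 32 mm high, 58 mm over their outer faces at rest, about 40 mm when the tips are on the bun. The spring pushes back about 6 N a pad at rest, 11 N on the bun. Squeezed to 52 mm they carry the tongs safely, tips still about 68 mm apart; to hold the bun squeeze with 20 N or more
- tongs_tips (a point): midway between the centres of the two orange tips, 95 mm ahead of tongs_grip along the tongs' x, 14 mm above the underside. Tips: upright plates 42 mm long, 28 mm high (from the underside up), 4 mm thick, 80 mm apart inside at rest; they close 2 mm for each 1 mm squeezed at the finger pads
- tongs_left (a joint): closing angle of the left arm in rad (the right arm does the same): 0 open at rest, about 0.095 when closed on the bun, 0.15 shut as far as it goes
- board: fixed flat wooden board, 120 (x) x 290 (y) mm, 15 mm thick, the three buns stand in a row along its y axis, about 90 mm apart; origin at the centre of its underside
- bun: the bun to serve: firm, round, pale cream with a red dot on top, 44 mm across with upright sides from 7 to 25 mm height, 38 mm tall, 30 to 65 g; origin at the centre of its underside; it may be at any of the three places in the row
- bun_mid (a point): middle of the pale bun, 17 mm above its underside
- bun_brown1: brown bun with a yellow dot, same shape and size, to be left alone; origin at the centre of its underside
- bun_brown2: the other brown bun with a yellow dot, to be left alone; origin at the centre of its underside
- mug: dark blue ceramic mug, 76 mm across, 90 mm tall, handle to its +y; origin at the centre of its underside; to be left alone
- stapler: red and black stapler lying on the desk, 130 x 34 x 42 mm; origin at the centre of its underside; to be left alone
- pen_cup: dark steel cup with pens, 72 mm across, 100 mm tall (pens to 155); origin at the centre of its underside; to be left alone
- hole_punch: blue and black two-hole paper punch, 110 x 120 mm, about 90 mm tall; origin at the centre of its underside; to be left alone
There are look-alikes about, which are no part of the job. Several things have the shape of the tongs; the one meant has the colours described above.

How it is judged:
On the way, in this order (a step that is already met when the one before it is completed fails the run):
1. the pump cap is pressed right down (value of joint pump_cap above 0.009 m), for 0.1 s.
2. the pump cap has sprung back up (value of joint pump_cap below 0.003 m), for 0.1 s.
3. the gripper has lifted the tongs off their tray (contact force between the fingers and tongs above 1 N and height (world z) of tongs above 0.02 m and contact force between tongs_tray and tongs below 0.1 N), for 0.2 s.
4. the pale bun is lifted between the tongs' tips (contact force between tongs and bun above 0.5 N and contact force between the fingers and tongs above 1 N and distance between tongs_tips and bun_mid below 0.03 m and height (world z) of bun above 0.075 m), for 0.2 s.
At the end, for the whole second after the job is handed in: Pale bun between the tips of the tongs (within 30 mm of their midpoint), 60 mm or more above the board, still, touched by neither gripper nor board; tongs gripped and clear of the board; pump cap up; brown buns within 25 mm of their start (all of step 4 and contact force between each of the fingers, board and bun below 0.2 N and contact force between board and tongs below 0.2 N and linear speed of bun below 0.04 m/s and value of joint pump_cap below 0.003 m and distance of each of bun_brown1, bun_brown2 from where it was at the start of the episode below 0.025 m); the arm keeps its last pose, push and grip.
It fails at once if the gripper or the arm touches a bun (contact force between any of the fingers, the arm and bun above 0.5 N or contact force between any of the fingers, the arm and bun_brown1 above 0.5 N or contact force between any of the fingers, the arm and bun_brown2 above 0.5 N).
It fails at once if a brown bun is pushed more than 25 mm away (distance of any of bun_brown1, bun_brown2 from where it was at the start of the episode above 0.025 m).
It fails at once if a bystander on the desk is moved more than 30 mm (distance of any of mug, stapler, pen_cup, hole_punch from where it was at the start of the episode above 0.03 m).
It also fails if it takes over 48 s, if anything falls off the work surface, if the arm or the gripper's body presses on something with over 40 N, if the wrist force passes 120 N, or if a joint passes its speed limit or range.

## Robot

A 7-joint arm with a two-finger parallel gripper is mounted at the origin on the work surface. World frame = base frame: x ahead of the robot, y to its left, z up, the work surface at z = 0. Lengths are in m, angles in rad, forces in N, time in s.
With the tool pointing down it reaches from about 0.4 to 0.875 m from the base axis. Payload 6.5 kg.
Tool frame: the origin (TCP) lies between the finger pads; the fingertips stand 11 mm ahead of it and the grasp point (between the pads) lies 8 mm behind it (manip.nose_length is the z of the fingertips in the tool frame, in m); z points along the fingers, y is the direction in which the jaws open and shut (so a half turn about z gives the same grasp; the last joint's range is limited). The gripper opens to 85 mm and grips with 20 to 120 N. Pads are 22 mm wide; open, the fingers measure 114 mm over their backs; the gripper's body (76 mm by 85 mm) begins 54 mm behind the grasp point. The pads swing forward as they close: fully open they stand 13 mm farther back than shut.
Start: joints at [-1.379, 0.536, -0.004, 1.538, 0.003, 1.067, -0.071], TCP at [0.166, 0.629, 0.221] pointing down, gripper open.
Joint ranges: [-2.7, 2.7], [-0.37, 2.16], [-1.27, 1.26], [0.24, 2.4], [-1.31, 4.45], [0.19, 1.91], [-2.76, 2.76]. Speed limits (rad/s): [2.39, 2.39, 3.14, 3.14, 3.14, 3.14, 3.14].

## Interface

Orientations are given as a 3x3 rotation matrix whose columns are the frame's x, y, z axes.
In Python, from rig import status, cams, manip, boxes_of, regions_of, spot_point gives the robot as it stands.
- The arm moves only by the shell command python3 -m crank 'ROWS' [OPENING]. ROWS is JSON, a list of rows, each a list of 6 numbers: the shift along the world's x, y, z in m, then the turn, a rotation vector about the world's x, y, z in rad. In form: [[tx, ty, tz, ax, ay, az], ...]. A call has 1 to 8 rows; each row is the pose to reach, as a shift and turn from the pose commanded when the call began; what a row does not reach only later rows make up. A row lasts 1/12 s, in which the tool goes at most 41.7 mm and 7.16 degrees, less where a joint would pass 70% of its speed; a pose out of reach is approached as far as the arm can. A call with a gripper value outside its range is refused whole. OPENING is the gripper's target within -1 to 1 (shut at 1, half-way at 0, fully open at -1), set as the call begins (- or left out, the last holds). The fingers move at their own pace and stop on an object; the grip force is fixed at half the most. Time passes only in rows, so rows that repeat a pose let the fingers close. It gives the time, the measured TCP pose, the force and the opening at its end, in the units of the state.
- status.observe(): the state, without advancing time (a new reading comes with each control period).
- cams.snapshot(name): name is "scene" or "side" or "wrist"; returns (picture, depth): 480x640x3 uint8, red, green, blue; 480x640 float32, m along the optical axis (not along the pixel's ray), 0 where there is no reading.
- cams.camera_model(name): a dict with "vertical_fov" (degrees; the focal length in pixels is half the picture's height over the tangent of half this angle, whatever the lens; pixels are square), "cx", "cy" (the principal point, pixels), "view" (4x4, takes a point from world to camera coordinates). Camera axes: x right, y down, z forward; pixel columns grow to the right and rows downward; lengths in m; the calibration is good to about 2 mm. A picture is of the moment at which its call begins: read the wrist's pose just before it. camera_model takes no time and is no camera call; for the wrist camera it gives the pose at the moment of the call.
- manip.close_job(): hands the job in, once; it reports no verdict.
Trained networks look in the newest picture that a camera, given by its name, has taken for a name from the list of things; names that differ only in an ending like _2 or _b are one class to them, and where a whole thing is asked for, a point or a joint stands for the part that bears it (a point fixed in the world has none). Each returns a list of dicts, best first, with "conf" (0 to 1); they miss things now and then, are a little off and sometimes report something else, mostly with a low value. They report only what shows in the picture. A call takes as long as a camera call. They do not tell look-alikes from the thing itself.
- boxes_of(target, camera): "location" ([x, y, z] in m, in the coordinates of the camera as it stood for that picture, good to about 4 mm: the middle of the surface that is visible of it).
- regions_of(target, camera): "pixels" (480x640 bool, what is visible of it).
- spot_point(target, camera): "location" ([x, y, z] in m, in the coordinates of the camera as it stood for that picture, good to about 4 mm: a listed point, or the origin of a listed thing).
The state is a dict: "clock": time; "q": joint angles; "qd": joint speeds; "effort": joint torques, N m; "tool_pos": TCP position; "eef_rot": TCP orientation; "wrist_force": force on the tool from outside, world axes, zero at the start; "wrist_torque": the same for the moment, N m; "finger_gap": finger opening in m.
Only numpy, scipy, OpenCV 4.12 (cv2) and the standard library are available. Lean on these libraries where they do the work, as an engineer would, in place of code of your own. Each camera call takes 0.05 s, during which the arm holds its last target.

## Working session

There is one attempt and no reset: what is moved stays moved. The work goes in short steps, Python scripts to look and compute and a shell command to move; the robot and the scene stay as the last step left them, time stands still between calls to the robot, and variables do not carry over. Pictures are saved under pics/ and viewed, and the job is handed in when it is done.

```bash
ls; mkdir -p pics; python3 - <<'E'
from rig import status,cams,manip
import cv2
s=status.observe();print({k:(v if not hasattr(v,'round') else v) for k,v in s.items()})
for n in("scene","side","wrist"):
    p,d=cams.snapshot(n);cv2.imwrite(f"pics/{n}0.png",p[:,:,::-1]);m=cams.camera_model(n);print(n,m)
E
```

```text
pics
{'clock': 0.0, 'q': array([-1.37919372,  0.53717947, -0.00441443,  1.53889334,  0.00261149,
        1.06730533, -0.07118207]), 'qd': array([-0.00064537,  0.00182278,  0.00053963, -0.0020629 ,  0.00013049,
       -0.00077491,  0.00088212]), 'effort': array([-7.68782627e-06, -5.83414042e+01,  1.04862224e+00, -2.59100157e+01,
        1.23981488e-02,  9.66268155e-03,  9.83484227e-07]), 'tool_pos': array([0.16559022, 0.62786626, 0.22039685]), 'eef_rot': array([[-9.66971609e-01,  2.54883925e-01, -3.04304693e-04],
       [ 2.54884061e-01,  9.66970030e-01, -1.75378007e-03],
       [-1.52756830e-04, -1.77341795e-03, -9.99998416e-01]]), 'wrist_force': array([-0.69004004,  0.2648305 ,  0.98366972]), 'wrist_torque': array([ 0.01032135, -0.03084511,  0.01849573]), 'finger_gap': 0.08564094890490859}
scene {'vertical_fov': 50.18788406177383, 'cx': 314.63009473520447, 'cy': 245.14147356914367, 'view': array([[-0.33176065,  0.94334914,  0.00522226,  0.19131303],
       [ 0.50555682,  0.18246445, -0.84327874, -0.12534024],
       [-0.79645915, -0.27712655, -0.53745111,  1.580306  ],
       [ 0.        ,  0.        ,  0.        ,  1.        ]])}
side {'vertical_fov': 50.37915160347479, 'cx': 324.16667736825383, 'cy': 252.8045361742141, 'view': array([[ 0.94666027, -0.32183835, -0.01595043, -0.47597681],
       [-0.21019901, -0.57924971, -0.78758247,  0.18136174],
       [ 0.24423496,  0.7489258 , -0.61600279,  1.23208554],
       [ 0.        ,  0.        ,  0.        ,  1.        ]])}
wrist {'vertical_fov': 67.61494177418248, 'cx': 317.961561442247, 'cy': 235.60415919733674, 'view': array([[ 0.25360837,  0.96730575, -0.00153967, -0.64872495],
       [ 0.9177218 , -0.24010476,  0.31644337, -0.04248837],
       [ 0.30572781, -0.08166568, -0.94861015,  0.38098267],
       [ 0.        ,  0.        ,  0.        ,  1.        ]])}
```

View pics/scene0.png

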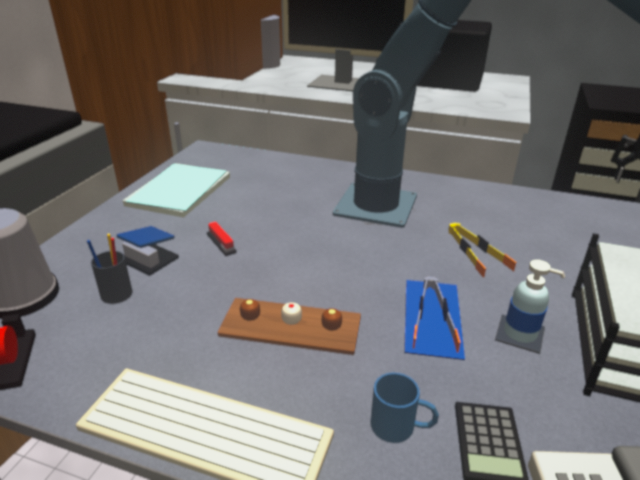

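View pics/side0.png

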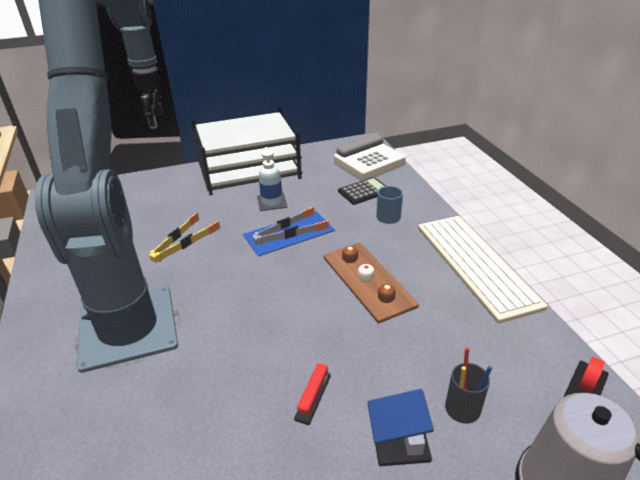

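View pics/wrist0.png

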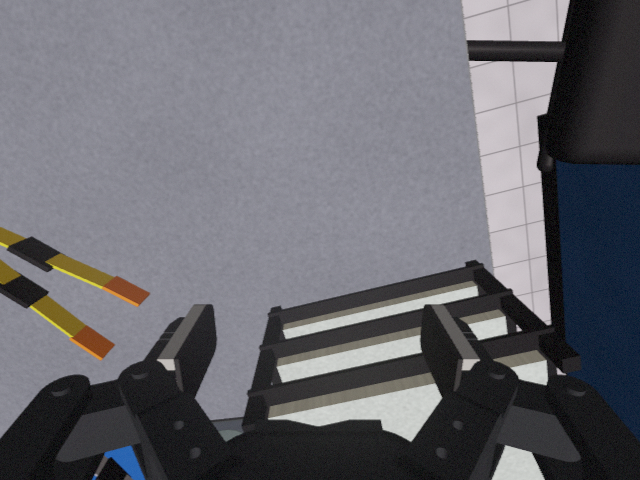

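The scene view shows the steel tongs on the blue tray around (435,315), the pump cap at (541,267) and the pale bun in the middle at (291,312). The yellow tongs at (480,245) are a look-alike. The wrist view shows the letter tray. Next I'll measure.

```bash
cat > h.py <<'E'
from rig import status,cams,manip,boxes_of,regions_of,spot_point
import numpy as np,cv2
np.set_printoptions(precision=4,suppress=True)
def w(v,p): return np.linalg.inv(v)@np.r_[p,1]
def cloud(d,m,mask):
    f=240/np.tan(np.radians(m['vertical_fov'])/2)
    v,u=np.nonzero(mask&(d>0));z=d[v,u]
    P=np.c_[(u-m['cx'])/f*z,(v-m['cy'])/f*z,z,np.ones(len(z))]
    return (np.linalg.inv(m['view'])@P.T).T[:,:3]
def proj(m,P):
    f=240/np.tan(np.radians(m['vertical_fov'])/2)
    c=(m['view']@np.r_[P,1])[:3]; return c[:2]/c[2]*f+[m['cx'],m['cy']]
E
python3 - <<'E'
from h import *
for n in("scene","side"):
    p,d=cams.snapshot(n);m=cams.camera_model(n)
    np.savez(f"{n}.npz",p=p,d=d)
    for t in ["pump_top","tongs","tongs_grip","tongs_tips","tongs_tray","bun","bun_brown1","board","mug"]:
        print(n,t,[(round(r['conf'],2),w(m['view'],r['location'])[:3]) for r in spot_point(t,n)[:3]])
print(status.observe()['clock'])
E
```

```text
scene pump_top [(0.7, array([0.4685, 0.4242, 0.1792]))]
scene tongs [(0.79, array([ 0.1628,  0.2961, -0.0024])), (0.56, array([0.4652, 0.2376, 0.0057])), (0.56, array([ 0.6034, -0.0457,  0.0292]))]
scene tongs_grip [(0.91, array([0.4718, 0.2373, 0.0168])), (0.85, array([0.1603, 0.2999, 0.0184]))]
scene tongs_tips [(0.89, array([0.2359, 0.3556, 0.0161]))]
scene tongs_tray [(0.66, array([0.474 , 0.2354, 0.0038]))]
scene bun [(0.88, array([ 0.602 , -0.0458,  0.0157]))]
scene bun_brown1 [(0.88, array([0.593 , 0.0435, 0.0151])), (0.84, array([ 0.6213, -0.1383,  0.0127]))]
scene board [(0.7, array([ 0.6123, -0.0436, -0.0028])), (0.29, array([0.7878, 0.2177, 0.0032]))]
scene mug [(0.98, array([0.7873, 0.2187, 0.0059]))]
side pump_top [(0.59, array([0.4681, 0.4232, 0.1837]))]
side tongs [(0.94, array([0.4707, 0.2458, 0.0044])), (0.59, array([0.1597, 0.3051, 0.0025])), (0.41, array([ 0.6016, -0.043 ,  0.0165]))]
side tongs_grip [(0.62, array([0.4683, 0.2474, 0.0266])), (0.62, array([0.1625, 0.307 , 0.0201]))]
side tongs_tips [(0.88, array([0.237 , 0.3623, 0.0142])), (0.82, array([0.5631, 0.26  , 0.0192])), (0.17, array([0.4689, 0.2496, 0.0257]))]
side tongs_tray [(0.96, array([0.4732, 0.2431, 0.0047]))]
side bun [(0.66, array([ 0.6002, -0.0453,  0.0188])), (0.55, array([ 0.603 , -0.0445,  0.0361]))]
side bun_brown1 [(0.72, array([0.5918, 0.0454, 0.0197])), (0.55, array([ 0.6224, -0.1308,  0.0143]))]
side board [(0.66, array([ 0.6084, -0.0417,  0.0007]))]
side mug [(0.86, array([ 0.7872,  0.2201, -0.0014])), (0.47, array([0.4735, 0.242 , 0.003 ])), (0.4, array([ 0.6209, -0.1322,  0.0119]))]
1.15
```

```bash
python3 - <<'E'
from h import *
print('nose',manip.nose_length)
ms={n:cams.camera_model(n) for n in("scene","side")}
D={n:np.load(n+".npz") for n in ms}
for n in ms:
    p=D[n]['p'].astype(int);d=D[n]['d'];C=cams and None
    full=np.ones(d.shape,bool)
    f=240/np.tan(np.radians(ms[n]['vertical_fov'])/2)
    vv,uu=np.indices(d.shape);P=np.stack([(uu-ms[n]['cx'])/f*d,(vv-ms[n]['cy'])/f*d,d,np.ones_like(d)],-1)@np.linalg.inv(ms[n]['view']).T
    X,Y,Z=P[...,0],P[...,1],P[...,2]
    r,g,b=p[...,0],p[...,1],p[...,2]
    near=lambda x,y,R:(np.hypot(X-x,Y-y)<R)&(d>0)
    # desk
    dk=near(.45,.05,.08);print(n,'desk z',np.median(Z[dk]))
    tr=near(.47,.24,.16)&(b>120)&(r<60)&(b-r>90);rc=cv2.minAreaRect(np.c_[X[tr],Y[tr]].astype(np.float32));print('tray',rc,np.median(Z[tr]))
    og=near(.563,.26,.09)&(r>140)&(g<130)&(b<100)&(r-g>60)&(Z>0.002)
    pts=np.c_[X[og],Y[og],Z[og]];
    if len(pts)>5:
        k,l,c=cv2.kmeans(pts.astype(np.float32),2,None,(3,50,1e-5),5,0);print('tips',c,[ (l==i).sum() for i in(0,1)])
    bl=near(.47,.24,.07)&(r<60)&(g<60)&(b<60)&(Z>0.006)
    pts=np.c_[X[bl],Y[bl],Z[bl]]
    if len(pts)>5:
        k,l,c=cv2.kmeans(pts.astype(np.float32),2,None,(3,50,1e-5),5,0);print('pads',c,[(pts[l[:,0]==i].min(0),pts[l[:,0]==i].max(0)) for i in(0,1)])
    cp=near(.468,.424,.05)&(Z>.165);print('cap',np.c_[X,Y,Z].shape if 0 else '',cv2.minAreaRect(np.c_[X[cp],Y[cp]].astype(np.float32)), np.percentile(Z[cp],[50,90,99]))
    cp2=near(.468,.424,.08)&(Z>.165);print(X[cp2].min(),X[cp2].max(),Y[cp2].min(),Y[cp2].max())
    for nm,c0 in(('bun',(.602,-.045)),('b1',(.592,.0445)),('b2',(.622,-.134))):
        q=near(*c0,.032)&(Z>.022);print(nm,cv2.minEnclosingCircle(np.c_[X[q],Y[q]].astype(np.float32)),Z[q].max())
        q=near(*c0,.032)&(Z>.043);print('  top',X[q].mean(),Y[q].mean(),q.sum())
        q=near(*c0,.03)&(Z>.045)&(r>150)&(g<90);print('  red',X[q].mean(),Y[q].mean(),q.sum())
    bd=near(.61,-.043,.17)&(r-b>40)&(Z>.01)&(Z<.02);print('board',cv2.minAreaRect(np.c_[X[bd],Y[bd]].astype(np.float32)))
    q=(X>.1)&(X<.8)&(Y>.45)&(Y<.8)&(Z>.03)&(Z<.6);
    H,xe,ye=np.histogram2d(X[q],Y[q],bins=[np.arange(.1,.85,.1),np.arange(.45,.8,.05)],weights=None)
    Hm=np.zeros(H.shape)
    np.maximum.at(Hm,(np.clip(((X[q]-.1)/.1).astype(int),0,H.shape[0]-1),np.clip(((Y[q]-.45)/.05).astype(int),0,H.shape[1]-1)),Z[q]);print(Hm.round(2))
E
```

```text
nose 0.011
scene desk z -0.002564202767951662
tray ((0.47461140155792236, 0.24053055047988892), (0.24960722029209137, 0.11526306718587875), 10.095419883728027) 0.0023587377959003453
tips [[0.5738 0.216  0.0303]
 [0.5551 0.2979 0.0292]] [np.int64(9), np.int64(28)]
pads [[0.4816 0.265  0.0258]
 [0.4692 0.2618 0.0295]] [(array([0.4755, 0.263 , 0.0158]), array([0.4871, 0.2671, 0.0357])), (array([0.4639, 0.2601, 0.023 ]), array([0.476 , 0.2636, 0.0349]))]
cap  ((0.465043306350708, 0.43556448817253113), (0.038904786109924316, 0.062354713678359985), 15.546774864196777) [0.1758 0.1781 0.1795]
0.4484024191167757 0.4869521762700695 0.4050974387694183 0.47031667516292197
bun ((0.6061790585517883, -0.043331652879714966), 0.02222069725394249) 0.05480035981257225
  top 0.6087071172236941 -0.042420874036143134 181
  red 0.6035190969760894 -0.04456284445265746 3
b1 ((0.5959084630012512, 0.04268357902765274), 0.022006267681717873) 0.0539856137746324
  top 0.597669908289417 0.04398224016323238 180
  red 0.5962406840971181 0.05038236241336915 19
b2 ((0.6249738931655884, -0.1318308562040329), 0.02247122
[... 1331 characters left out ...]
61695862, 0.04300330579280853), 0.02559738978743553) 0.05853870292670538
  top 0.590384852042549 0.037963451024148685 133
  red 0.5999625844485735 0.030327365574269072 2
b2 ((0.6193824410438538, -0.1298484355211258), 0.025351254269480705) 0.06171072129051858
  top 0.6188114182535499 -0.13657483680540075 170
  red 0.6255807061929246 -0.137740417898684 3
board ((0.6095340847969055, -0.04315073788166046), (0.12099012732505798, 0.29241153597831726), 8.991655349731445)
[[0.6  0.6  0.6  0.54 0.34 0.  ]
 [0.   0.18 0.6  0.59 0.16 0.17]
 [0.   0.16 0.16 0.16 0.16 0.16]
 [0.18 0.16 0.17 0.16 0.16 0.16]
 [0.   0.17 0.17 0.16 0.16 0.17]
 [0.   0.17 0.15 0.15 0.15 0.17]
 [0.05 0.07 0.08 0.07 0.   0.  ]]
```

The layout is clear: pump at about (0.468, 0.423), tongs at (0.470, 0.240) with yaw near 10°, bun at (0.603, -0.045), and board yaw near 9.5°. I'll move above the pump, closing the fingers and turning to the tongs' yaw.

```bash
python3 -m crank '[[0.03,-0.015,0.01,0,0,0.08],[0.065,-0.04,0.02,0,0,0.17],[0.1,-0.065,0.03,0,0,0.26],[0.135,-0.09,0.03,0,0,0.35],[0.17,-0.115,0.03,0,0,0.43],[0.205,-0.14,0.03,0,0,0.43],[0.24,-0.165,0.03,0,0,0.43],[0.275,-0.19,0.03,0,0,0.43]]' 1
python3 -m crank '[[0.025,-0.013,0,0,0,0],[0.027,-0.015,0,0,0,0],[0.027,-0.015,0,0,0,0]]' 1
```

```text
clock: 1.82
tool_pos: [0.4328, 0.4438, 0.2516]
eef_rot: [[-0.985, -0.171, 0.0], [-0.171, 0.985, 0.0], [-0.0, 0.0, -1.0]]
wrist_force: [-0.2, 1.1, -0.2]
finger_gap: -0.0001
clock: 2.07
tool_pos: [0.4605, 0.4282, 0.2512]
eef_rot: [[-0.986, -0.167, 0.001], [-0.167, 0.986, -0.001], [-0.001, -0.001, -1.0]]
wrist_force: [-1.7, -0.0, -0.6]
finger_gap: 0.0001
```

```bash
python3 - <<'E'
from h import *
s=status.observe();print(s['clock'],s['tool_pos'],s['eef_rot'],s['finger_gap'],s['q'],s['wrist_force'])
for n in("scene","side","wrist"):
    p,d=cams.snapshot(n);m=cams.camera_model(n);cv2.imwrite(f"pics/{n}1.png",p[:,:,::-1])
    if n=="wrist":
      np.savez("wrist.npz",p=p,d=d)
      for t in ["pump_top","tongs_grip","tongs_tips"]:
        print(n,t,[(round(r['conf'],2),w(m['view'],r['location'])[:3]) for r in spot_point(t,n)[:3]])
E
```

```text
2.0667 [0.4605 0.4282 0.2512] [[-0.986  -0.1668  0.0008]
 [-0.1668  0.986  -0.0006]
 [-0.0006 -0.0008 -1.    ]] 0.00013413250337829203 [-0.8143  0.4715 -0.0097  1.5668  0.006   1.1032  0.9127] [-1.7493 -0.032  -0.5579]
wrist pump_top [(0.94, array([0.4675, 0.4265, 0.1803]))]
wrist tongs_grip [(0.73, array([0.4668, 0.2455, 0.0216]))]
wrist tongs_tips []
```

View pics/wrist1.png

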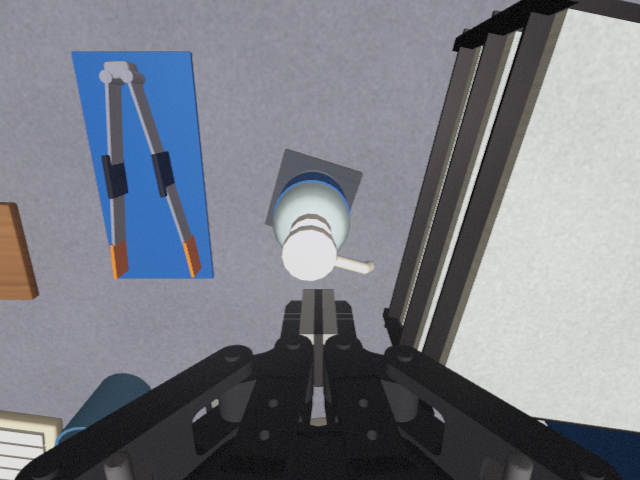

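```bash
python3 -m crank '[[0,0,-0.02,0,0,0],[0,0,-0.04,0,0,0],[0,0,-0.055,0,0,0],[0,0,-0.055,0,0,0]]' 1
```

```text
clock: 2.7
tool_pos: [0.4558, 0.4294, 0.193]
eef_rot: [[-0.985, -0.173, -0.004], [-0.173, 0.985, -0.004], [0.005, -0.003, -1.0]]
wrist_force: [-0.9, -1.0, 0.2]
finger_gap: 0.0003
```

The wrist view shows the cap at (309,255) and the shut fingertips at (318,300), so I'm short in x. I'll correct that before pressing.

```bash
python3 -m crank '[[0.012,-0.004,0.01,0,0,0],[0.012,-0.004,0.01,0,0,0],[0.012,-0.004,0.01,0,0,0]]' 1; python3 - <<'E'
from h import *
s=status.observe();print(s['clock'],s['tool_pos'],s['qd'])
p,d=cams.snapshot("side");cv2.imwrite(f"pics/side2.png",p[100:300,150:450,::-1].repeat(2,0).repeat(2,1))
p,d=cams.snapshot("scene");cv2.imwrite(f"pics/scene2.png",p[180:380,340:640,::-1].repeat(2,0).repeat(2,1))
print(status.observe()['tool_pos'])
E
```

```text
clock: 2.95
tool_pos: [0.4711, 0.4269, 0.2077]
eef_rot: [[-0.985, -0.171, 0.002], [-0.171, 0.985, 0.002], [-0.002, 0.001, -1.0]]
wrist_force: [-0.8, -0.5, -0.4]
finger_gap: 0.0
2.95 [0.4711 0.4269 0.2077] [-0.0069  0.0057 -0.0159  0.0228 -0.007  -0.0046 -0.0038]
[0.4698 0.4269 0.2067]
```

View pics/side2.png

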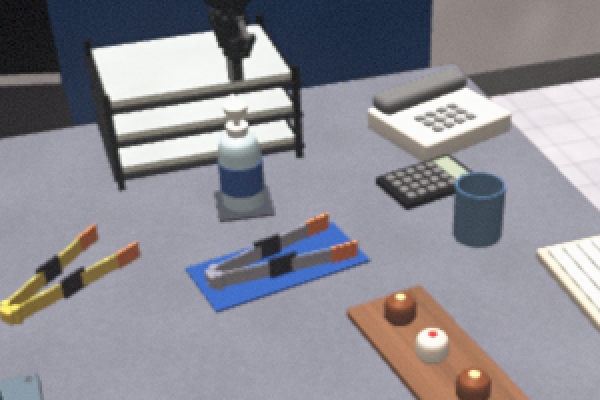

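View pics/scene2.png

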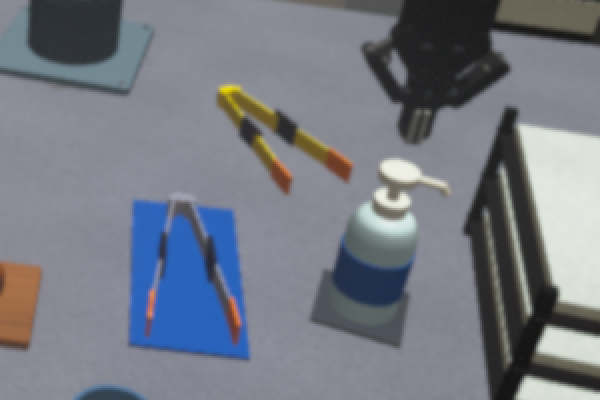

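```bash
python3 - <<'E'
from h import *
for n in("scene","side"):
    m=cams.camera_model(n)
    print(n,proj(m,[.47,.427,.196]),proj(m,[.468,.4245,.18]))
E
```

```text
scene [543.7806 258.133 ] [540.3515 264.1956]
side [267.5272 147.4665] [267.5267 152.7278]
```

```bash
python3 - <<'E'
from h import *
print(status.observe()['tool_pos'])
for n in("scene","side"):
    p,d=cams.snapshot(n);m=cams.camera_model(n)
    P=cloud(d,m,np.ones(d.shape,bool))
    q=P[(np.hypot(P[:,0]-.47,P[:,1]-.427)<.05)&(P[:,2]>.15)&(P[:,2]<.26)]
    for a in np.arange(.15,.26,.006):
        k=q[(q[:,2]>=a)&(q[:,2]<a+.006)]
        if len(k):print(n,round(a,3),len(k),k.min(0)[:2],k.max(0)[:2])
    u,v=proj(m,[.47,.427,.19]);u,v=int(u),int(v)
    c=p[v-45:v+30,u-40:u+40,::-1];cv2.imwrite(f"pics/{n}3.png",cv2.resize(c,None,fx=7,fy=7,interpolation=0))
E
```

```text
[0.4698 0.4269 0.2067]
scene 0.15 20 [0.4668 0.4177] [0.4761 0.4283]
scene 0.156 4 [0.4694 0.4217] [0.4742 0.4292]
scene 0.162 26 [0.4682 0.4101] [0.4848 0.4708]
scene 0.168 106 [0.4651 0.4053] [0.4866 0.4695]
scene 0.174 197 [0.4489 0.4061] [0.4873 0.4626]
scene 0.18 1 [0.486  0.4325] [0.486  0.4325]
scene 0.21 4 [0.4697 0.4178] [0.4799 0.4261]
scene 0.216 26 [0.474  0.4145] [0.4836 0.4356]
scene 0.222 46 [0.467  0.4096] [0.4849 0.4386]
scene 0.228 48 [0.4661 0.4099] [0.4853 0.4384]
scene 0.234 48 [0.4718 0.4097] [0.4853 0.439 ]
scene 0.24 51 [0.4659 0.4097] [0.4857 0.4385]
scene 0.246 49 [0.4695 0.41  ] [0.4842 0.4389]
scene 0.252 43 [0.4713 0.4078] [0.4864 0.4461]
scene 0.258 25 [0.4739 0.4091] [0.4857 0.4521]
side 0.15 13 [0.4518 0.4066] [0.4743 0.4308]
side 0.156 6 [0.4634 0.4198] [0.4703 0.4303]
side 0.162 4 [0.462  0.4162] [0.4694 0.4257]
side 0.168 11 [0.4495 0.4089] [0.4835 0.4219]
side 0.174 26 [0.4499 0.4029] [0.4828 0.4615]
side 0.18 61 [0.4499 0.4054] [0.4857 0.4637]
side 0.186 1 [0.4508 0.4093] [0.4508 0.4093]
side 0.216 5 [0.4692 0.4194] [0.4813 0.4237]
side 0.222 7 [0.4638 0.4126] [0.4796 0.4256]
side 0.228 17 [0.4593 0.411 ] [0.4826 0.4296]
side 0.234 21 [0.4598 0.4112] [0.4839 0.4303]
side 0.24 11 [0.4641 0.4113] [0.4843 0.4246]
side 0.246 21 [0.4592 0.4099] [0.4837 0.427 ]
side 0.252 11 [0.4599 0.4118] [0.481  0.4282]
side 0.258 2 [0.4596 0.4144] [0.4618 0.4309]
```

View pics/scene3.png

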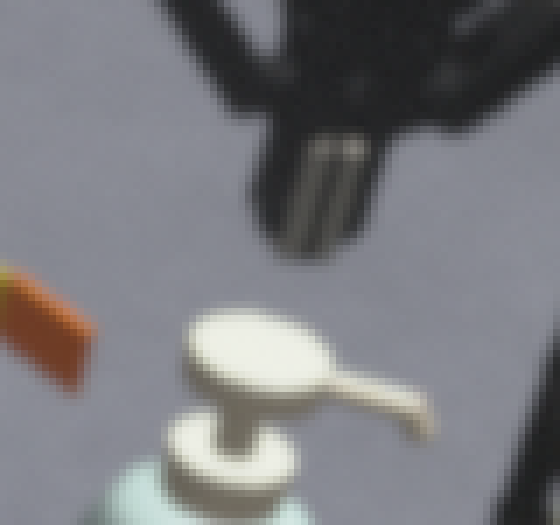

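```bash
python3 -m crank '[[0,-0.001,-0.01,0,0,0],[0,-0.001,-0.016,0,0,0],[0,-0.001,-0.016,0,0,0]]' 1
```

```text
clock: 3.4
tool_pos: [0.4691, 0.4243, 0.188]
eef_rot: [[-0.985, -0.172, -0.003], [-0.172, 0.985, -0.003], [0.003, -0.002, -1.0]]
wrist_force: [0.1, 0.0, -0.2]
finger_gap: 0.0
```

```bash
python3 -m crank '[[0,0,-0.004,0,0,0],[0,0,-0.008,0,0,0],[0,0,-0.008,0,0,0]]' 1; python3 - <<'E'
from h import *
print(status.observe()['tool_pos'])
for n in("scene",):
    p,d=cams.snapshot(n);m=cams.camera_model(n)
    P=cloud(d,m,np.ones(d.shape,bool))
    q=P[(np.hypot(P[:,0]-.47,P[:,1]-.424)<.03)&(P[:,2]>.15)&(P[:,2]<.26)]
    for a in np.arange(.15,.23,.003):
        k=q[(q[:,2]>=a)&(q[:,2]<a+.003)]
        if len(k):print(n,round(a,3),len(k),k.min(0)[:2],k.max(0)[:2])
    u,v=proj(m,[.47,.427,.19]);u,v=int(u),int(v)
    c=p[v-45:v+30,u-40:u+40,::-1];cv2.imwrite(f"pics/{n}4.png",cv2.resize(c,None,fx=7,fy=7,interpolation=0))
E
```

```text
clock: 3.65
tool_pos: [0.4699, 0.4249, 0.1813]
eef_rot: [[-0.985, -0.171, -0.001], [-0.171, 0.985, -0.001], [0.001, -0.001, -1.0]]
wrist_force: [-0.0, -0.2, -0.1]
finger_gap: 0.0007
[0.4699 0.4249 0.1813]
scene 0.15 8 [0.4673 0.419 ] [0.4737 0.4266]
scene 0.153 10 [0.4692 0.4182] [0.4758 0.428 ]
scene 0.156 4 [0.4693 0.42  ] [0.4722 0.4287]
scene 0.162 1 [0.4776 0.4125] [0.4776 0.4125]
scene 0.165 15 [0.4685 0.4063] [0.4854 0.4537]
scene 0.168 29 [0.4705 0.4077] [0.4874 0.4516]
scene 0.171 38 [0.4654 0.4053] [0.4872 0.4529]
scene 0.174 78 [0.4556 0.4064] [0.4869 0.4538]
scene 0.177 98 [0.4532 0.4059] [0.4897 0.441 ]
scene 0.18 2 [0.4788 0.4236] [0.4823 0.4343]
scene 0.186 1 [0.4728 0.4164] [0.4728 0.4164]
scene 0.189 7 [0.4731 0.4158] [0.4809 0.4267]
scene 0.192 12 [0.4767 0.4169] [0.4829 0.4297]
scene 0.195 18 [0.4754 0.4128] [0.4851 0.4342]
scene 0.198 15 [0.4699 0.4087] [0.4831 0.4353]
scene 0.201 29 [0.4667 0.4077] [0.4834 0.4364]
scene 0.204 17 [0.4707 0.4088] [0.4831 0.4357]
scene 0.207 31 [0.468  0.4081] [0.4855 0.4366]
scene 0.21 22 [0.466 0.408] [0.485 0.436]
scene 0.213 24 [0.4698 0.4087] [0.4857 0.4369]
scene 0.216 21 [0.4682 0.408 ] [0.4839 0.435 ]
scene 0.219 30 [0.4666 0.4077] [0.4844 0.4359]
scene 0.222 21 [0.4707 0.4089] [0.4877 0.4351]
scene 0.225 19 [0.4742 0.4094] [0.4844 0.4362]
scene 0.228 17 [0.4711 0.4068] [0.487  0.4422]
```

View pics/scene4.png

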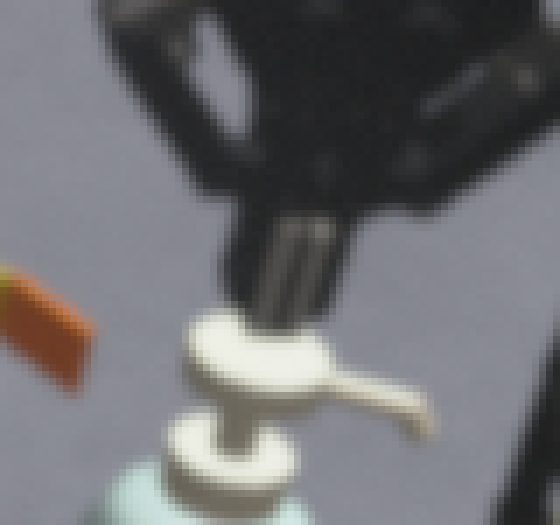

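```bash
python3 -m crank '[[0,0,-0.006,0,0,0],[0,0,-0.012,0,0,0],[0,0,-0.012,0,0,0]]' 1
```

```text
clock: 3.95
tool_pos: [0.4701, 0.4251, 0.1692]
eef_rot: [[-0.985, -0.172, -0.0], [-0.172, 0.985, -0.0], [0.0, -0.0, -1.0]]
wrist_force: [-0.7, -0.3, 2.1]
finger_gap: 0.0002
```

Contact is at a TCP height of about 0.169, so the tips stand less far ahead than stated. I'll press on from here.

```bash
python3 -m crank '[[0,0,-0.006,0,0,0],[0,0,-0.011,0,0,0],[0,0,-0.011,0,0,0]]' 1
```

```text
clock: 4.2
tool_pos: [0.4705, 0.4255, 0.1589]
eef_rot: [[-0.985, -0.171, 0.001], [-0.171, 0.985, 0.0], [-0.001, 0.0, -1.0]]
wrist_force: [-0.1, 0.0, 5.4]
finger_gap: 0.0004
```

```bash
python3 -m crank '[[0,0,-0.002,0,0,0],[0,0,-0.002,0,0,0],[0,0,-0.002,0,0,0]]' 1; python3 - <<'E'
from h import *
s=status.observe();print(s['tool_pos'],s['wrist_force'])
for n in("scene",):
    p,d=cams.snapshot(n);m=cams.camera_model(n)
    u,v=proj(m,[.47,.427,.19]);u,v=int(u),int(v)
    c=p[v-45:v+30,u-40:u+40,::-1];cv2.imwrite(f"pics/{n}5.png",cv2.resize(c,None,fx=7,fy=7,interpolation=0))
E
```

```text
clock: 4.45
tool_pos: [0.4706, 0.4255, 0.1578]
eef_rot: [[-0.985, -0.171, 0.001], [-0.171, 0.985, 0.001], [-0.001, 0.0, -1.0]]
wrist_force: [-0.4, -0.9, 5.8]
finger_gap: 0.0
[0.4706 0.4255 0.1578] [-0.3648 -0.8517  5.8167]
```

View pics/scene5.png

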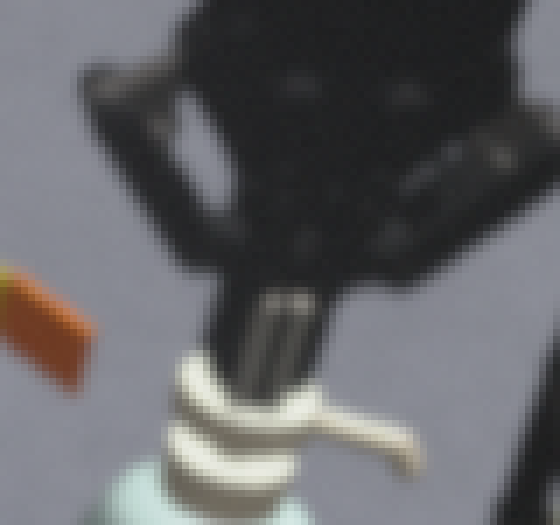

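Spring back and move above the tongs.

```bash
python3 -m crank '[[0,0,0.02,0,0,0],[0,0,0.045,0,0,0],[0,0,0.08,0,0,0],[0,-0.03,0.1,0,0,0],[0,-0.07,0.1,0,0,0],[0,-0.105,0.1,0,0,0],[0,-0.14,0.1,0,0,0]]' -1
python3 -m crank '[[0,-0.03,0,0,0,0],[0,-0.045,0,0,0,0],[0,-0.045,-0.0,0,0,0],[0,-0.045,-0.0,0,0,0]]' -1
python3 - <<'E'
from h import *
s=status.observe();print(s['clock'],s['tool_pos'],s['eef_rot'],s['q'])
m=cams.camera_model("wrist")
p,d=cams.snapshot("wrist");np.savez("wrist.npz",p=p,d=d,v=m['view']);cv2.imwrite("pics/wrist6.png",p[:,:,::-1])
for t in["tongs_grip","tongs_tips","tongs","tongs_tray"]:
   print(t,[(round(r['conf'],2),w(m['view'],r['location'])[:3]) for r in spot_point(t,"wrist")[:3]])
E
```

```text
clock: 5.08
tool_pos: [0.47, 0.2834, 0.2573]
eef_rot: [[-0.985, -0.171, 0.0], [-0.171, 0.985, -0.0], [-0.0, -0.0, -1.0]]
wrist_force: [1.2, -0.6, -0.2]
finger_gap: 0.0832
clock: 5.42
tool_pos: [0.4702, 0.2397, 0.2572]
eef_rot: [[-0.985, -0.17, -0.0], [-0.17, 0.985, 0.0], [0.0, 0.0, -1.0]]
wrist_force: [0.3, 0.5, 0.6]
finger_gap: 0.085
5.4167 [0.4702 0.2397 0.2572] [[-0.9855 -0.1698 -0.0002]
 [-0.1698  0.9855  0.0001]
 [ 0.0002  0.0001 -1.    ]] [-0.5837  0.2875  0.033   1.8243 -0.0111  1.0301  1.195 ]
tongs_grip []
tongs_tips []
tongs []
tongs_tray [(0.91, array([0.4719, 0.2458, 0.0023]))]
```

View pics/wrist6.png

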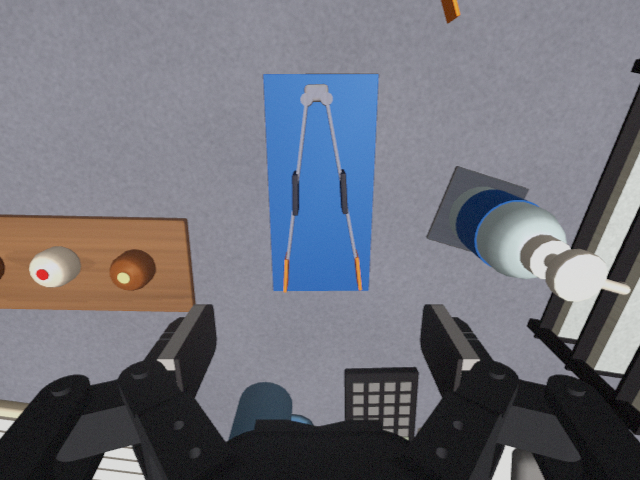

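The view shows the pads at (295,193) and (344,191), the tips at (287,275) and (358,274), and the pump cap back up. I'll get the tongs' exact pose from these pixels.

```bash
python3 - <<'E'
from h import *
D=np.load("wrist.npz");p=D['p'].astype(int);d=D['d'];m=cams.camera_model("wrist");m['view']=D['v']
r,g,b=p[...,0],p[...,1],p[...,2]
vv,uu=np.indices(d.shape)
roi=(uu>265)&(uu<380)&(vv>75)&(vv<292)
def show(nm,mask):
    P=cloud(d,m,mask);print(nm,mask.sum(),P.mean(0),P.min(0),P.max(0),np.median(P[P[:,2]>np.percentile(P[:,2],60)],0));return P
dk=(r<70)&(g<70)&(b<70)&(vv>165)&(vv<222)&roi
top=lambda P:P[P[:,2]>.03]
L=show('padL',dk&(uu<320));R=show('padR',dk&(uu>=320))
og=(r>150)&(b<100)&roi
l=show('tipL',og&(uu<320));rr=show('tipR',og&(uu>=320))
gr=(abs(r-b)<40)&(r>110)&roi&(vv<106)
h=show('hinge',gr)
for A,B in((L,R),(l,rr)):
    a,c=top(A).mean(0),top(B).mean(0);print('mid',(a+c)/2,'dy',np.linalg.norm((a-c)[:2]),np.degrees(np.arctan2((c-a)[0]*-1,(c-a)[1])))
bl=(b>120)&(r<60)&roi;P=cloud(d,m,bl).astype(np.float32);print(cv2.minAreaRect(P[:,:2].copy()),np.median(P[:,2]))
# fingers in view
s=status.observe();T=s['tool_pos'];R_=s['eef_rot']
P=cloud(d,m,d<.25);Q=(P-T)@R_;print('finger cloud max tool z',Q[:,2].max())
k=Q[Q[:,2]>Q[:,2].max()-.004];print(k.mean(0),k.min(0),k.max(0))
hst=[(round(a,3),((Q[:,2]>a)&(Q[:,2]<a+.005)).sum()) for a in np.arange(-.06,.05,.005)];print(hst)
# bun
bun=(r>200)&(b>150)&(uu>20)&(uu<85)&(vv>240)&(vv<292);P=show('bun',bun)
red=(r>150)&(g<70)&(b<90)&(uu>20)&(uu<85)&(vv>240)&(vv<292);show('reddot',red)
bd=(r-b>40)&(uu<195)&(vv>210)&(vv<315);P=cloud(d,m,bd);P=P[abs(P[:,2]-.015)<.006];print('board',cv2.minAreaRect(P[:,:2].astype(np.float32)),np.median(P[:,2]))
E
```

```text
padL 35 [0.4702 0.2157 0.0303] [0.4507 0.2094 0.013 ] [0.4899 0.2199 0.0388] [0.4781 0.2179 0.0355]
padR 54 [0.4578 0.2623 0.0357] [0.4402 0.2585 0.0169] [0.4814 0.2684 0.0391] [0.4569 0.2614 0.0377]
tipL 108 [0.5684 0.2182 0.0318] [0.5479 0.2147 0.0173] [0.588  0.2215 0.035 ] [0.568  0.2181 0.034 ]
tipR 101 [0.5504 0.2995 0.0335] [0.5315 0.2924 0.0317] [0.571  0.3063 0.0352] [0.5547 0.3004 0.0342]
hinge 565 [0.3691 0.2258 0.0289] [ 0.34    0.2058 -0.0011] [0.3821 0.2879 0.0354] [0.3729 0.2204 0.0327]
mid [0.465  0.2392 0.0359] dy 0.04775508568782712 14.091089036093598
mid [0.5592 0.2587 0.0334] dy 0.08346622639200088 12.24068813762675
((0.5199027061462402, 0.25016525387763977), (0.15113113820552826, 0.11744680255651474), 10.833710670471191) 0.0055912063
finger cloud max tool z 0.080066302588494
[-0.0142  0.1809  0.077 ] [-0.0209  0.1654  0.0761] [-0.0081  0.1974  0.0801]
[(np.float64(-0.06), np.int64(1053)), (np.float64(-0.055), np.int64(1253)), (np.float64(-0.05), np.int64(1130)), (np.float64(-0.045), np.int64(1021)), (np.float64(-0.04), np.int64(899)), (np.float64(-0.035), np.int6
[... 213 characters left out ...]
(0)), (np.float64(-0.0), np.int64(0)), (np.float64(0.005), np.int64(0)), (np.float64(0.01), np.int64(0)), (np.float64(0.015), np.int64(0)), (np.float64(0.02), np.int64(0)), (np.float64(0.025), np.int64(0)), (np.float64(0.03), np.int64(0)), (np.float64(0.035), np.int64(0)), (np.float64(0.04), np.int64(0)), (np.float64(0.045), np.int64(0))]
bun 698 [ 0.5986 -0.039   0.0511] [ 0.5826 -0.059   0.0463] [ 0.6195 -0.0238  0.0553] [ 0.5992 -0.0408  0.053 ]
reddot 86 [ 0.6018 -0.0419  0.0546] [ 0.5967 -0.0481  0.0531] [ 0.6081 -0.0363  0.0565] [ 0.6016 -0.0415  0.0554]
board ((0.6048575043678284, -0.016492217779159546), (0.12005367875099182, 0.23966926336288452), 8.74385929107666) 0.01559125666978911
```

Tongs' pads are at about (0.467, 0.240), yaw 11.4°. The open fingertips are 23 mm behind the reported TCP, which fits the pump contact height. I'll descend in two stages.

```bash
python3 -m crank '[[-0.003,0,-0.035,0,0,0.026],[-0.003,0,-0.07,0,0,0.026],[-0.003,0,-0.105,0,0,0.026],[-0.003,0,-0.14,0,0,0.026],[-0.003,0,-0.175,0,0,0.026],[-0.003,0,-0.205,0,0,0.026],[-0.003,0,-0.205,0,0,0.026],[-0.003,0,-0.205,0,0,0.026]]' -1
python3 - <<'E'
from h import *
s=status.observe();print(s['clock'],s['tool_pos'],s['eef_rot'],s['q'])
m=cams.camera_model("wrist")
p,d=cams.snapshot("wrist");cv2.imwrite("pics/wrist7.png",p[:,:,::-1])
p,d=cams.snapshot("side");m=cams.camera_model("side");u,v=proj(m,[.47,.24,.03]).astype(int)
cv2.imwrite("pics/side7.png",cv2.resize(p[v-60:v+40,u-65:u+65,::-1],None,fx=6,fy=6))
p,d=cams.snapshot("scene");m=cams.camera_model("scene");u,v=proj(m,[.47,.24,.03]).astype(int)
cv2.imwrite("pics/scene7.png",cv2.resize(p[v-60:v+40,u-65:u+65,::-1],None,fx=6,fy=6))
E
```

```text
clock: 6.33
tool_pos: [0.4662, 0.2404, 0.0514]
eef_rot: [[-0.98, -0.198, -0.003], [-0.198, 0.98, -0.002], [0.003, -0.001, -1.0]]
wrist_force: [0.1, 0.5, 1.4]
finger_gap: 0.0856
6.3333 [0.4662 0.2404 0.0514] [[-0.9802 -0.198  -0.0029]
 [-0.198   0.9802 -0.0015]
 [ 0.0031 -0.0009 -1.    ]] [-0.5727  0.584   0.014   1.9752 -0.0144  0.5857  1.2211]
```

View pics/wrist7.png

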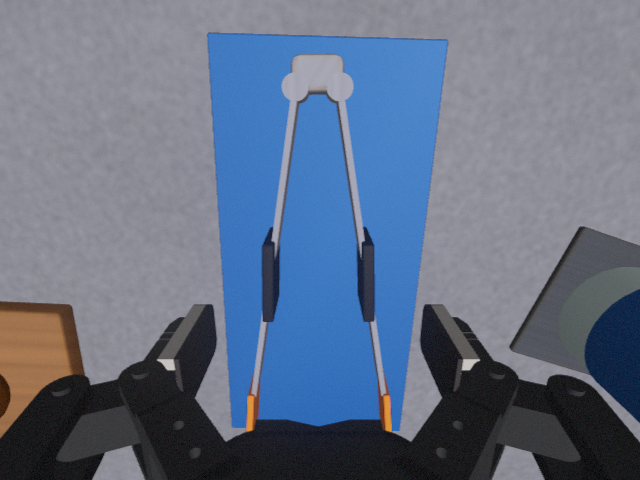

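View pics/scene7.png

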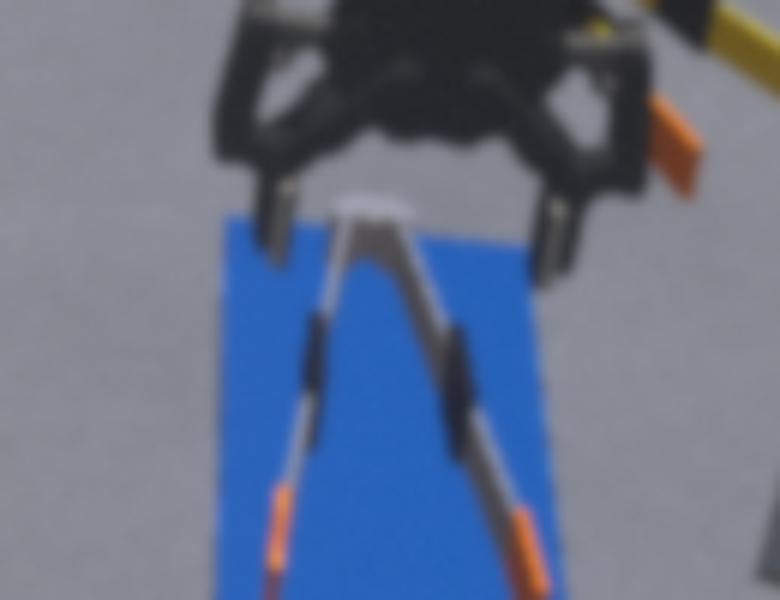

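View pics/side7.png

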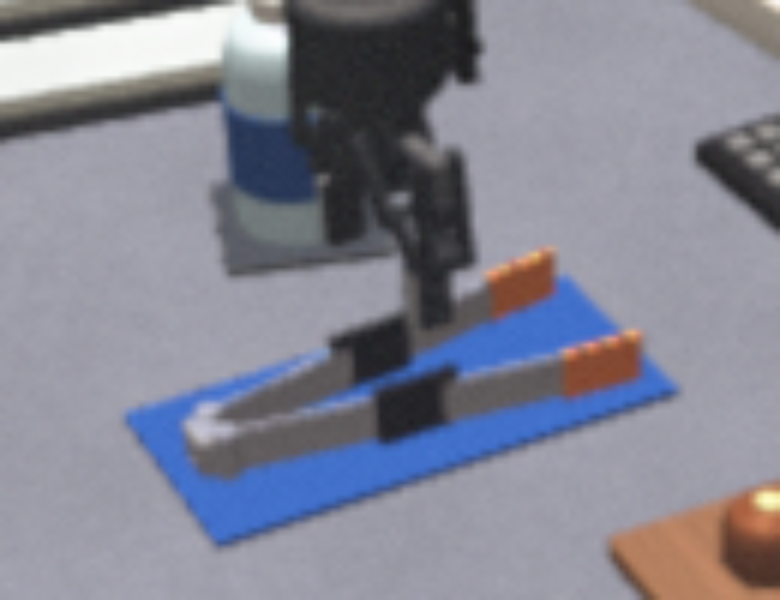

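The jaws straddle the tongs evenly, with tongs centre and finger centre both at column 318. I'll descend and squeeze to about 52 mm.

```bash
python3 -m crank '[[0.001,0,-0.025,0,0,0],[0.001,0,-0.045,0,0,0],[0.001,0,-0.055,0,0,0],[0.001,0,-0.055,0,0,0]]' -1
python3 - <<'E'
from h import *
s=status.observe();print(s['clock'],s['tool_pos'],s['wrist_force'])
m=cams.camera_model("wrist")
p,d=cams.snapshot("wrist");cv2.imwrite("pics/wrist8.png",p[:,:,::-1])
P=cloud(d,m,d<.25);Q=P[(P[:,2]<.05)&(abs((P-s['tool_pos'])@s['eef_rot'])[:,1]>.038)&(abs((P-s['tool_pos'])@s['eef_rot'])[:,1]<.06)&(abs((P-s['tool_pos'])@s['eef_rot'])[:,0]<.015)];print(Q[:,2].min() if len(Q) else None,len(Q))
p,d=cams.snapshot("side");m=cams.camera_model("side");u,v=proj(m,[.47,.24,.03]).astype(int)
cv2.imwrite("pics/side8.png",cv2.resize(p[v-60:v+40,u-65:u+65,::-1],None,fx=6,fy=6))
E
```

```text
clock: 6.82
tool_pos: [0.4679, 0.2402, -0.003]
eef_rot: [[-0.98, -0.197, -0.001], [-0.197, 0.98, -0.0], [0.001, -0.0, -1.0]]
wrist_force: [-0.8, -0.4, 0.4]
finger_gap: 0.0855
6.8167 [ 0.4679  0.2402 -0.003 ] [-0.7539 -0.438   0.3832]
0.0006916795542090959 9163
```

View pics/side8.png

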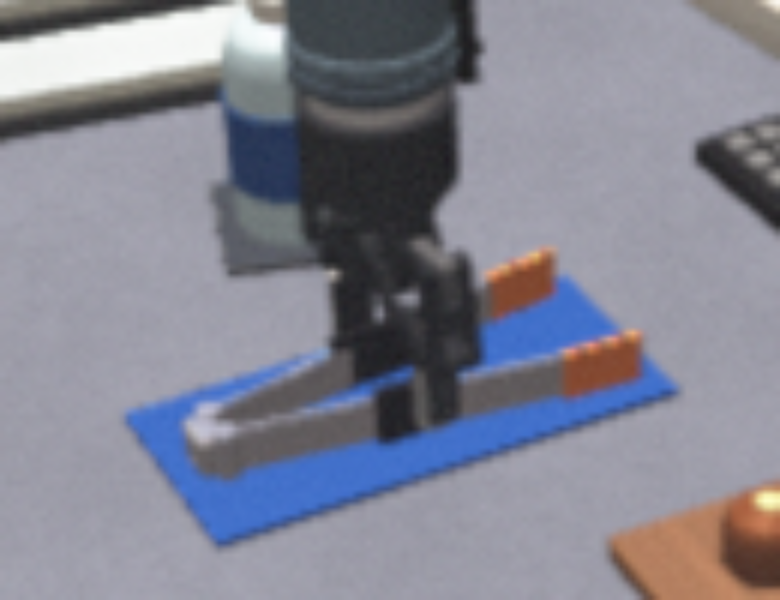

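View pics/wrist8.png

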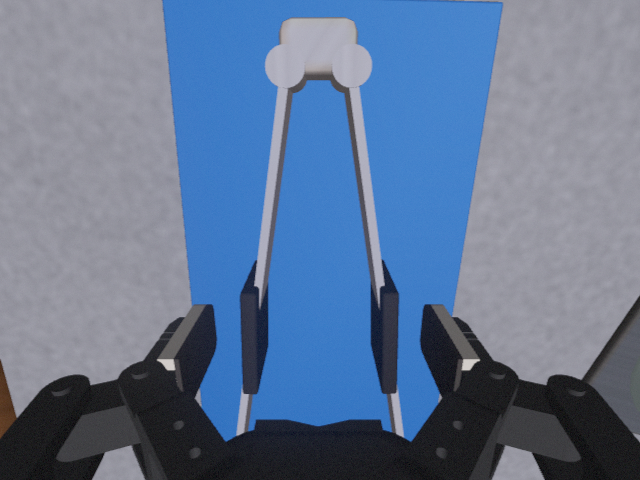

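The near finger sits slightly forward on the pad, so I'll shift back 4 mm, go 3 mm lower, then squeeze.

```bash
python3 -m crank '[[-0.004,-0.001,-0.003,0,0,0],[-0.004,-0.001,-0.003,0,0,0]]' -1
python3 -m crank '[[0,0,0,0,0,0],[0,0,0,0,0,0],[0,0,0,0,0,0],[0,0,0,0,0,0]]' -0.215
python3 - <<'E'
from h import *
s=status.observe();print(s['clock'],s['tool_pos'],s['wrist_force'])
p,d=cams.snapshot("wrist");cv2.imwrite("pics/wrist9.png",p[:,:,::-1])
p,d=cams.snapshot("side");m=cams.camera_model("side");u,v=proj(m,[.47,.24,.03]).astype(int)
cv2.imwrite("pics/side9.png",cv2.resize(p[v-60:v+40,u-65:u+65,::-1],None,fx=6,fy=6))
E
```

```text
clock: 7.08
tool_pos: [0.464, 0.2394, -0.005]
eef_rot: [[-0.98, -0.197, 0.0], [-0.197, 0.98, 0.0], [-0.001, 0.0, -1.0]]
wrist_force: [0.6, 0.4, -0.1]
finger_gap: 0.0854
clock: 7.42
tool_pos: [0.4652, 0.2397, -0.0047]
eef_rot: [[-0.98, -0.197, 0.002], [-0.197, 0.98, 0.001], [-0.002, 0.001, -1.0]]
wrist_force: [0.2, -0.1, 8.4]
finger_gap: 0.0525
7.4167 [ 0.4652  0.2397 -0.0047] [ 0.2075 -0.0854  8.4398]
```

View pics/side9.png

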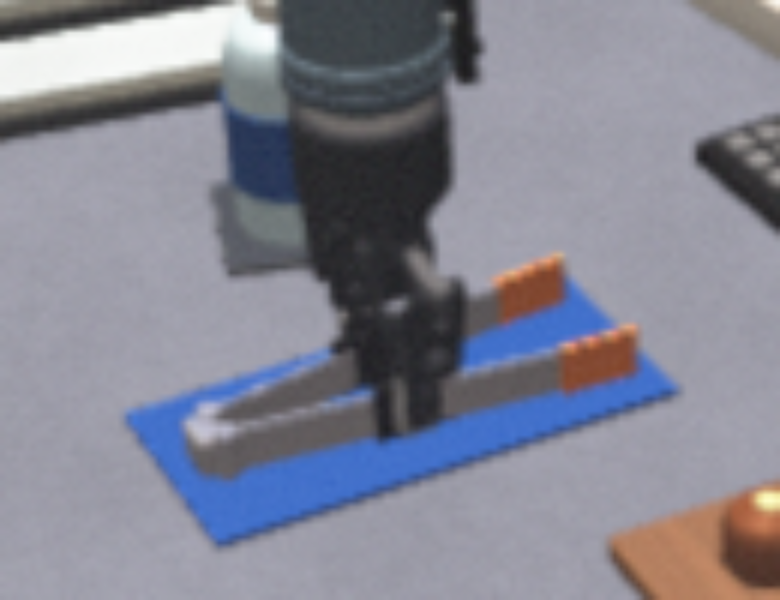

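View pics/wrist9.png

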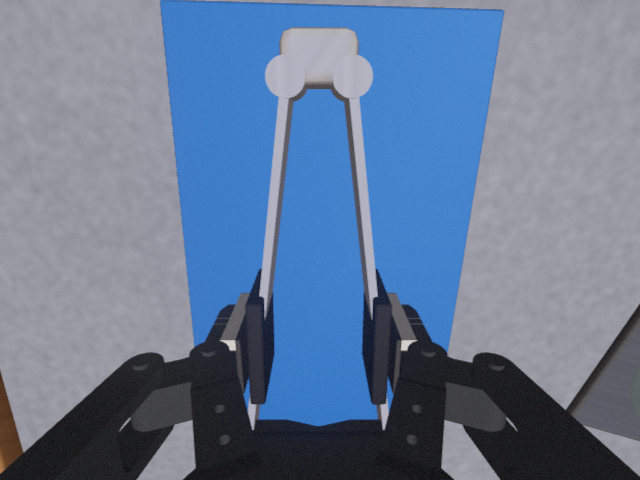

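Gripped at 52.5 mm. Next I'll lift.

```bash
python3 -m crank '[[0,0,0.005,0,0,0],[0,0,0.015,0,0,0],[0,0,0.03,0,0,0],[0,0,0.045,0,0,0],[0,0,0.06,0,0,0],[0,0,0.08,0,0,0],[0,0,0.1,0,0,0],[0,0,0.1,0,0,0]]' -0.215
python3 - <<'E'
from h import *
s=status.observe();print(s['clock'],s['tool_pos'],s['wrist_force'],s['finger_gap'],s['q'])
for n in("scene","side"):
  p,d=cams.snapshot(n);m=cams.camera_model(n);u,v=proj(m,[.5,.24,.1]).astype(int)
  for t in["tongs","tongs_grip","tongs_tips"]:
   print(t,[(round(r['conf'],2),w(m['view'],r['location'])[:3]) for r in spot_point(t,n)[:3]])
  cv2.imwrite(f"pics/{n}10.png",cv2.resize(p[v-60:v+40,u-65:u+65,::-1],None,fx=6,fy=6))
E
```

```text
clock: 8.18
tool_pos: [0.4665, 0.2404, 0.0983]
eef_rot: [[-0.98, -0.197, 0.005], [-0.197, 0.98, 0.003], [-0.006, 0.002, -1.0]]
wrist_force: [1.2, -0.0, -1.2]
finger_gap: 0.052
8.1833 [0.4665 0.2404 0.0983] [ 1.176  -0.0066 -1.205 ] 0.05195156888406934 [-0.5762  0.4986  0.0184  1.9667 -0.0139  0.6702  1.2196]
tongs [(0.91, array([ 0.1618,  0.3009, -0.0054])), (0.85, array([0.4693, 0.2359, 0.1084])), (0.57, array([0.7869, 0.2167, 0.0038]))]
tongs_grip [(0.74, array([0.158 , 0.2978, 0.0183])), (0.68, array([ 0.3615, -0.3424,  0.    ])), (0.67, array([0.4726, 0.2381, 0.1215]))]
tongs_tips [(0.97, array([0.236 , 0.3585, 0.0143])), (0.83, array([0.5619, 0.2581, 0.1224])), (0.39, array([0.474 , 0.2363, 0.003 ]))]
tongs [(0.96, array([0.1627, 0.3032, 0.0044])), (0.88, array([0.4693, 0.2448, 0.1027])), (0.22, array([ 0.6409, -0.4674,  0.0028]))]
tongs_grip [(0.83, array([0.1665, 0.3073, 0.0169])), (0.76, array([0.4656, 0.2469, 0.1213])), (0.66, array([0.5633, 0.261 , 0.1219]))]
tongs_tips [(0.7, array([ 0.4928, -0.4797,  0.0018])), (0.61, array([0.5646, 0.2614, 0.1193])), (0.56, array([0.2385, 0.3622, 0.016 ]))]
```

View pics/side10.png

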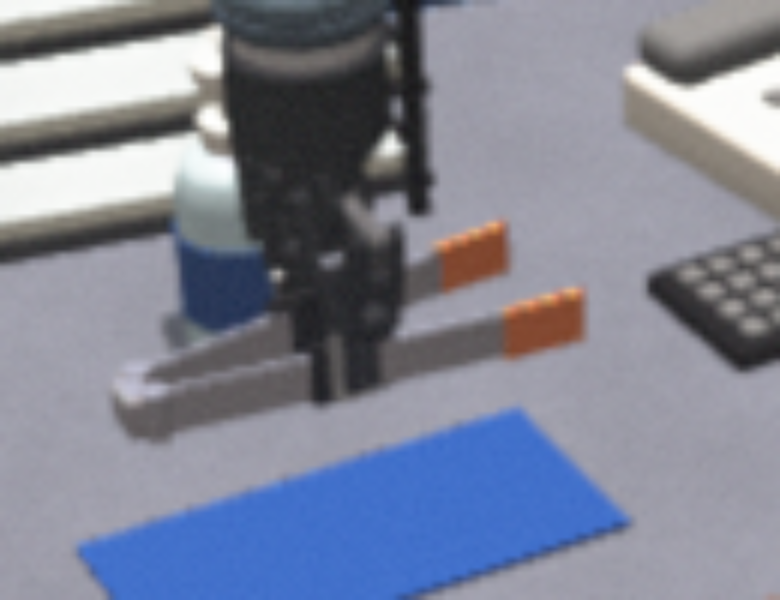

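View pics/scene10.png

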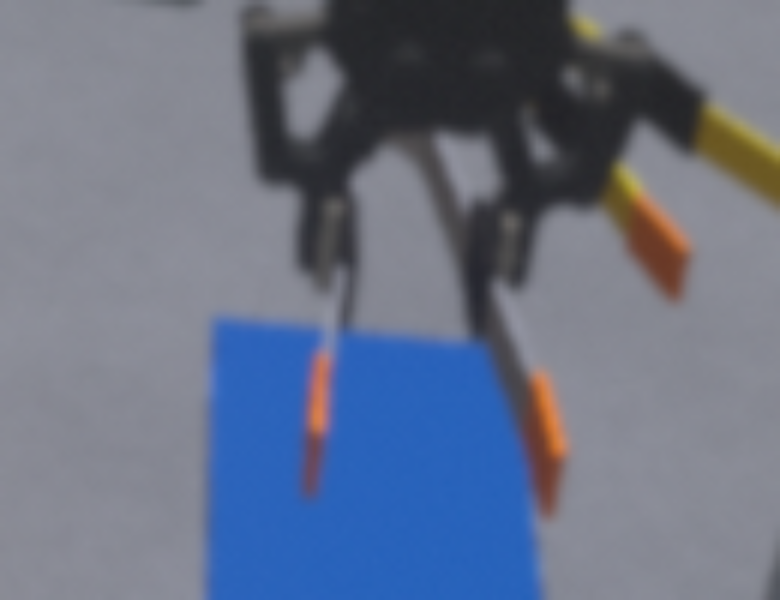

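The tongs are held level, with the underside about 10 mm above TCP z. I'll move over the pale bun at height and turn 0.03 rad to line up with the board.

```bash
python3 -m crank '[[0.003,-0.02,0,0,0,-0.01],[0.008,-0.05,0,0,0,-0.02],[0.013,-0.085,0,0,0,-0.03],[0.018,-0.12,0,0,0,-0.03],[0.023,-0.155,0,0,0,-0.03],[0.028,-0.19,0,0,0,-0.03],[0.033,-0.225,0,0,0,-0.03],[0.037,-0.26,0,0,0,-0.03]]' -0.215
python3 -m crank '[[0.002,-0.025,0,0,0,0],[0.003,-0.041,0,0,0,0],[0.003,-0.041,0,0,0,0],[0.003,-0.041,0,0,0,0]]' -0.215
python3 - <<'E'
from h import *
s=status.observe();print(s['clock'],s['tool_pos'],s['eef_rot'][:2,1],s['wrist_force'],s['finger_gap'],s['q'])
for n in("scene","side","wrist"):
  m=cams.camera_model(n);p,d=cams.snapshot(n);np.savez(n+"11.npz",p=p,d=d,v=m['view'])
  for t in["tongs_tips","bun"]:
   print(t,[(round(r['conf'],2),w(m['view'],r['location'])[:3]) for r in spot_point(t,n)[:3]])
  if n=="wrist": cv2.imwrite("pics/wrist11.png",p[:,:,::-1]);continue
  u,v=proj(m,[.6,-.045,.06]).astype(int)
  cv2.imwrite(f"pics/{n}11.png",cv2.resize(p[v-60:v+40,u-65:u+65,::-1],None,fx=6,fy=6))
E
```

```text
clock: 9.25
tool_pos: [0.5012, -0.0225, 0.094]
eef_rot: [[-0.986, -0.168, -0.0], [-0.168, 0.986, -0.0], [0.0, 0.0, -1.0]]
wrist_force: [0.5, -0.7, -1.5]
finger_gap: 0.0519
clock: 9.58
tool_pos: [0.5039, -0.0626, 0.0938]
eef_rot: [[-0.986, -0.165, -0.001], [-0.165, 0.986, -0.0], [0.001, 0.0, -1.0]]
wrist_force: [1.2, 0.2, -1.3]
finger_gap: 0.0521
9.5833 [ 0.5039 -0.0626  0.0938] [-0.1652  0.9863] [ 1.1778  0.2273 -1.338 ] 0.052102927197840154 [-0.0031  0.4868  0.0475  2.0066 -0.0366  0.6498  1.8047]
tongs_tips [(0.95, array([ 0.6015, -0.0493,  0.1168])), (0.68, array([0.2348, 0.356 , 0.0152]))]
bun [(0.95, array([ 0.6022, -0.0449,  0.0129])), (0.74, array([ 0.3629, -0.3414, -0.0038]))]
tongs_tips [(0.86, array([ 0.6048, -0.0447,  0.1204])), (0.68, array([0.241 , 0.3623, 0.02  ]))]
bun [(0.56, array([ 0.6018, -0.0446,  0.0178]))]
tongs_tips []
bun [(0.74, array([ 0.6006, -0.0396,  0.0177]))]
```

View pics/side11.png

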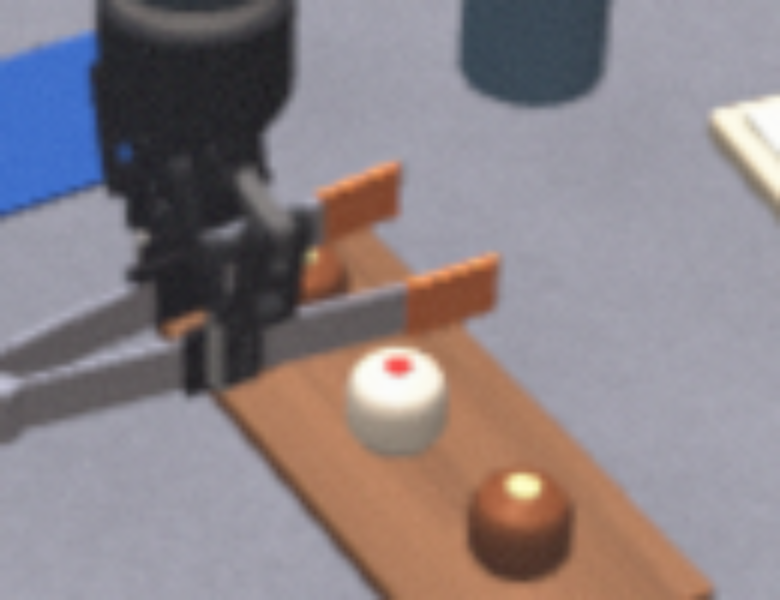

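View pics/scene11.png

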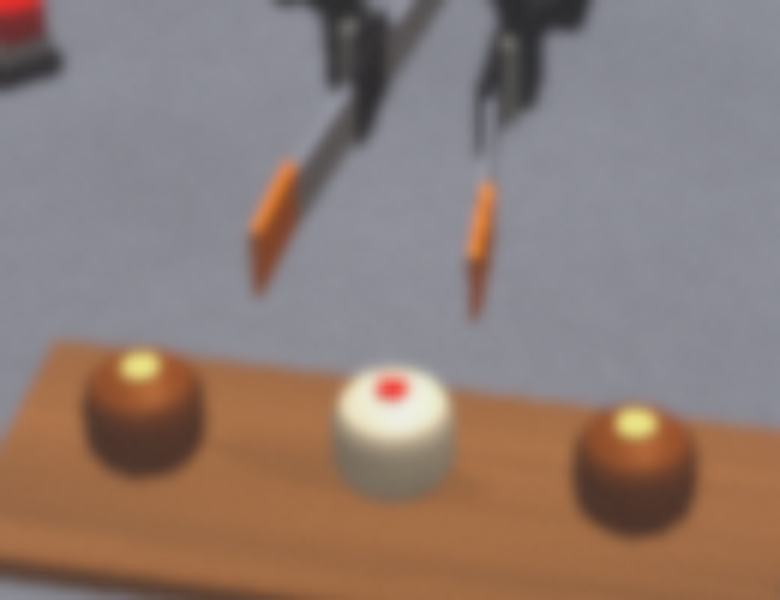

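View pics/wrist11.png

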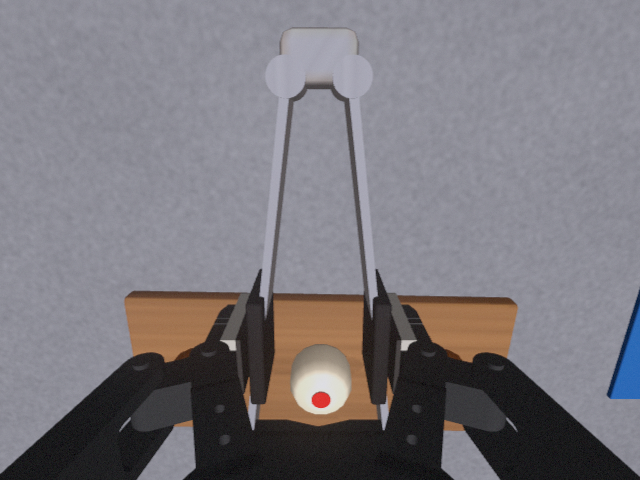

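Tips and bun are lined up: in the wrist view the tongs' centreline is at column 319 and the red dot at 321. I'll descend in two stages.

```bash
python3 -m crank '[[0.001,0.001,-0.015,0,0,0],[0.001,0.001,-0.03,0,0,0],[0.001,0.001,-0.045,0,0,0],[0.001,0.001,-0.055,0,0,0],[0.001,0.001,-0.06,0,0,0],[0.001,0.001,-0.06,0,0,0]]' -0.215
python3 - <<'E'
from h import *
s=status.observe();print(s['clock'],s['tool_pos'],s['eef_rot'][:2,1],s['wrist_force'],s['finger_gap'])
for n in("scene","side","wrist"):
  m=cams.camera_model(n);p,d=cams.snapshot(n);np.savez(n+"12.npz",p=p,d=d,v=m['view'])
  if n=="wrist": cv2.imwrite("pics/wrist12.png",p[:,:,::-1]);continue
  for t in["tongs_tips"]:
   print(t,[(round(r['conf'],2),w(m['view'],r['location'])[:3]) for r in spot_point(t,n)[:3]])
  u,v=proj(m,[.6,-.045,.06]).astype(int)
  cv2.imwrite(f"pics/{n}12.png",cv2.resize(p[v-60:v+40,u-65:u+65,::-1],None,fx=6,fy=6))
E
```

```text
clock: 10.53
tool_pos: [0.5046, -0.0606, 0.0334]
eef_rot: [[-0.986, -0.168, -0.002], [-0.168, 0.986, 0.0], [0.002, 0.0, -1.0]]
wrist_force: [-0.5, 0.2, -1.5]
finger_gap: 0.0519
10.5333 [ 0.5046 -0.0606  0.0334] [-0.1676  0.9859] [-0.5263  0.2356 -1.5309] 0.05194675220760737
tongs_tips [(0.94, array([ 0.6009, -0.0455,  0.0541])), (0.69, array([0.2372, 0.3586, 0.0121]))]
tongs_tips [(0.96, array([0.2396, 0.3613, 0.018 ])), (0.84, array([ 0.6053, -0.0435,  0.0616]))]
```

View pics/side12.png

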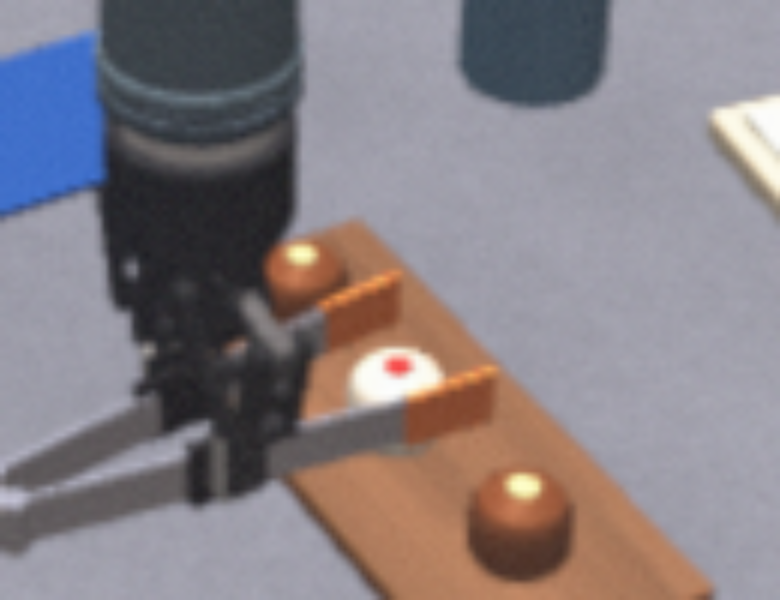

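View pics/scene12.png

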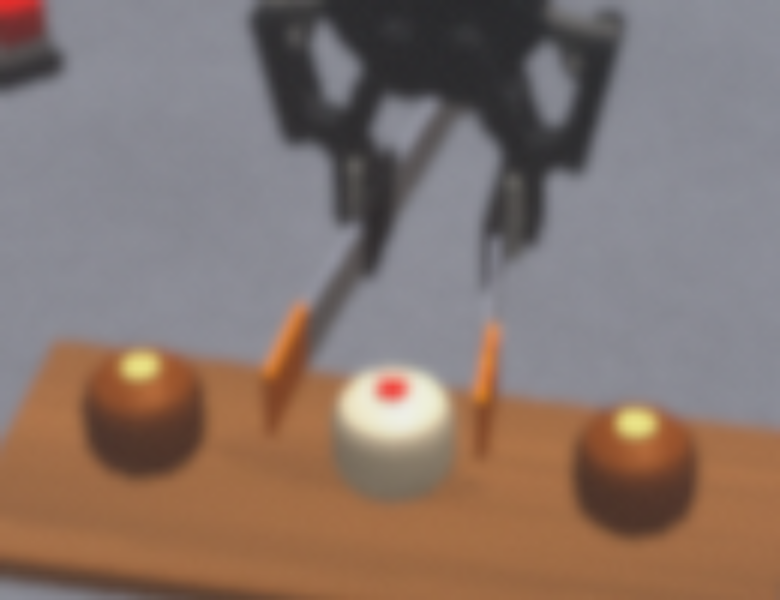

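View pics/wrist12.png

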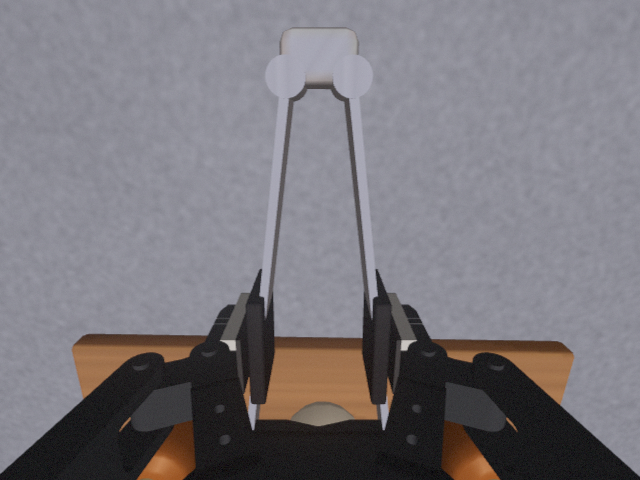

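The bun sits between the tips, with clearance on both sides. Now the final descent, then I'll close.

```bash
python3 -m crank '[[0.001,0.001,-0.01,0,0,0],[0.001,0.001,-0.0195,0,0,0],[0.001,0.001,-0.0195,0,0,0],[0.001,0.001,-0.0195,0,0,0]]' -0.215
python3 - <<'E'
from h import *
s=status.observe();print(s['clock'],s['tool_pos'],s['wrist_force'],s['finger_gap'])
for n in("side",):
  m=cams.camera_model(n);p,d=cams.snapshot(n)
  u,v=proj(m,[.6,-.045,.06]).astype(int)
  cv2.imwrite(f"pics/{n}13.png",cv2.resize(p[v-60:v+40,u-65:u+65,::-1],None,fx=6,fy=6))
E
```

```text
clock: 11.12
tool_pos: [0.5054, -0.0597, 0.0139]
eef_rot: [[-0.986, -0.168, -0.002], [-0.168, 0.986, 0.0], [0.002, 0.0, -1.0]]
wrist_force: [0.6, -0.4, -0.8]
finger_gap: 0.0522
11.1167 [ 0.5054 -0.0597  0.0139] [ 0.5947 -0.3892 -0.8198] 0.05215039278855648
```

View pics/side13.png

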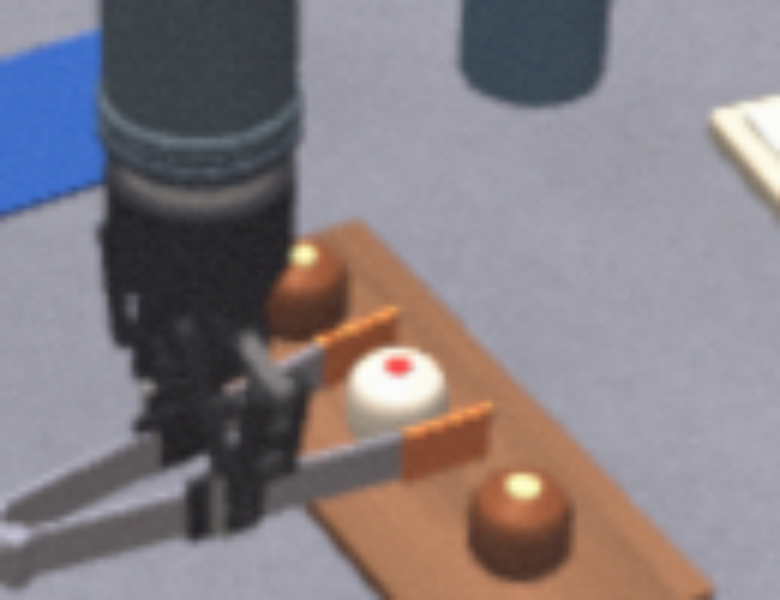

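```bash
python3 -m crank '[[0,0,0,0,0,0],[0,0,0,0,0,0],[0,0,0,0,0,0]]' -0.05
python3 -m crank '[[0,0,0.001,0,0,0],[0,0,0.001,0,0,0],[0,0,0.001,0,0,0]]' 0.05
python3 -m crank '[[0,0,0,0,0,0],[0,0,0,0,0,0],[0,0,0,0,0,0],[0,0,0,0,0,0]]' 0.4
python3 - <<'E'
from h import *
s=status.observe();print(s['clock'],s['tool_pos'],s['wrist_force'],s['finger_gap'])
for n in("side","scene"):
  m=cams.camera_model(n);p,d=cams.snapshot(n)
  u,v=proj(m,[.6,-.045,.06]).astype(int)
  cv2.imwrite(f"pics/{n}14.png",cv2.resize(p[v-60:v+40,u-65:u+65,::-1],None,fx=6,fy=6))
E
```

```text
clock: 11.42
tool_pos: [0.5065, -0.0598, 0.015]
eef_rot: [[-0.986, -0.167, 0.0], [-0.167, 0.986, -0.0], [-0.0, -0.0, -1.0]]
wrist_force: [-0.3, 0.3, -2.2]
finger_gap: 0.0449
clock: 11.67
tool_pos: [0.5064, -0.0597, 0.016]
eef_rot: [[-0.986, -0.167, 0.0], [-0.167, 0.986, 0.0], [-0.0, -0.0, -1.0]]
wrist_force: [0.1, 0.1, -1.3]
finger_gap: 0.0408
clock: 12.0
tool_pos: [0.5064, -0.0597, 0.0158]
eef_rot: [[-0.986, -0.167, 0.0], [-0.167, 0.986, 0.0], [-0.0, -0.0, -1.0]]
wrist_force: [0.3, 1.0, 0.2]
finger_gap: 0.0385
12.0 [ 0.5064 -0.0597  0.0158] [0.3216 0.9955 0.2235] 0.03852927338485427
```

View pics/side14.png

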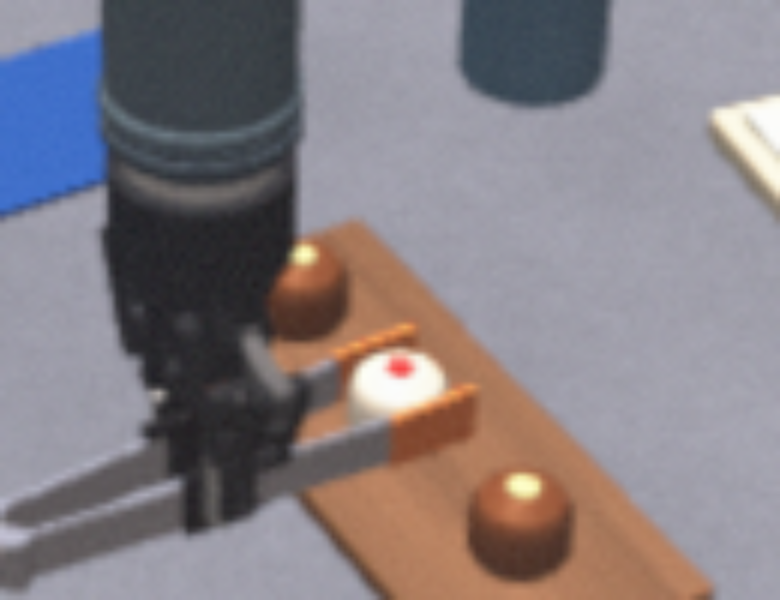

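View pics/scene14.png

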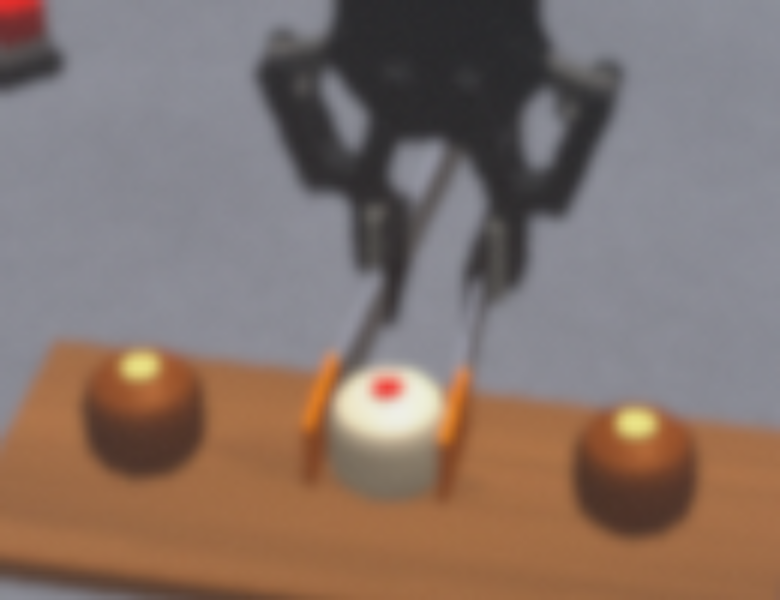

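The gap has stalled at 38.5 mm against a target of about 26 mm, so the tips are firm on the bun. I'll lift gently.

```bash
python3 -m crank '[[0,0,0.004,0,0,0],[0,0,0.01,0,0,0],[0,0,0.018,0,0,0],[0,0,0.028,0,0,0],[0,0,0.038,0,0,0],[0,0,0.048,0,0,0],[0,0,0.058,0,0,0],[0,0,0.068,0,0,0]]' 0.4
python3 -m crank '[[0,0,0.01,0,0,0],[0,0,0.02,0,0,0],[0,0,0.03,0,0,0],[0,0,0.036,0,0,0],[0,0,0.04,0,0,0],[0,0,0.04,0,0,0],[0,0,0.04,0,0,0],[0,0,0.04,0,0,0]]' 0.4
python3 - <<'E'
from h import *
s=status.observe();print(s['clock'],s['tool_pos'],s['wrist_force'],s['finger_gap'])
for n in("side","scene"):
  m=cams.camera_model(n);p,d=cams.snapshot(n)
  for t in["tongs_tips","bun_mid","bun_brown1","pump_top"]:
   print(t,[(round(r['conf'],2),w(m['view'],r['location'])[:3]) for r in spot_point(t,n)[:3]])
  u,v=proj(m,[.6,-.045,.1]).astype(int)
  cv2.imwrite(f"pics/{n}15.png",cv2.resize(p[v-60:v+50,u-65:u+65,::-1],None,fx=5,fy=5))
E
```

```text
clock: 12.77
tool_pos: [0.5064, -0.0597, 0.0851]
eef_rot: [[-0.986, -0.167, 0.001], [-0.167, 0.986, 0.0], [-0.001, -0.0, -1.0]]
wrist_force: [0.9, -1.2, -1.0]
finger_gap: 0.0386
clock: 13.43
tool_pos: [0.5058, -0.0597, 0.1233]
eef_rot: [[-0.986, -0.167, -0.001], [-0.167, 0.986, 0.0], [0.001, 0.0, -1.0]]
wrist_force: [0.7, 0.8, -1.9]
finger_gap: 0.0387
13.4333 [ 0.5058 -0.0597  0.1233] [ 0.6574  0.7881 -1.9166] 0.03874327743033519
tongs_tips [(0.94, array([0.2391, 0.3612, 0.0161])), (0.64, array([ 0.6029, -0.04  ,  0.1443]))]
bun_mid [(0.71, array([ 0.6439, -0.4662,  0.0042])), (0.6, array([ 0.6028, -0.0453,  0.1409]))]
bun_brown1 [(0.65, array([0.5914, 0.0464, 0.0198]))]
pump_top [(0.65, array([0.4621, 0.4257, 0.1843]))]
tongs_tips [(0.82, array([0.2376, 0.3553, 0.0157])), (0.72, array([ 0.6011, -0.0485,  0.1436])), (0.6, array([0.5895, 0.0438, 0.0152]))]
bun_mid [(0.61, array([ 0.6037, -0.0495,  0.1371]))]
bun_brown1 [(0.7, array([0.5919, 0.0413, 0.0156])), (0.64, array([ 0.6431, -0.4688, -0.0036])), (0.22, array([0.7889, 0.2179, 0.0065]))]
pump_top [(0.88, array([0.4679, 0.4219, 0.1756]))]
```

View pics/side15.png

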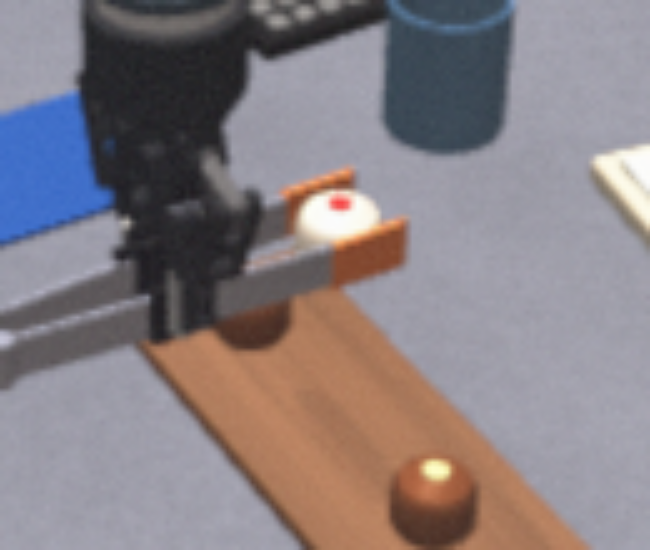

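View pics/scene15.png

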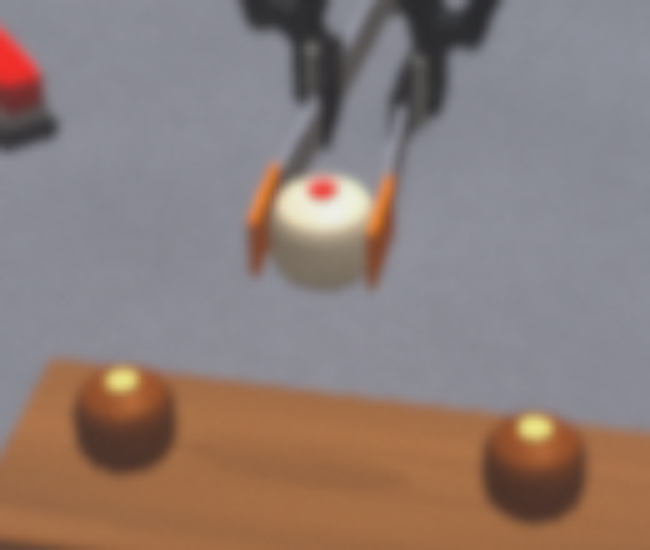

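The bun is held about 107 mm above the board, tips within about 5 mm of its middle. The brown buns are in place and the cap is up. A short settle, then I'll hand in.

```bash
python3 -m crank '[[0,0,0,0,0,0],[0,0,0,0,0,0],[0,0,0,0,0,0],[0,0,0,0,0,0],[0,0,0,0,0,0],[0,0,0,0,0,0]]' 0.4
python3 - <<'E'
from h import *
for n in("scene",):
  m=cams.camera_model(n);p,d=cams.snapshot(n)
  print([(round(r['conf'],2),w(m['view'],r['location'])[:3]) for r in spot_point("bun_mid",n)[:3]])
s=status.observe();print(s['tool_pos'],abs(s['qd']).max(),s['finger_gap'],s['clock'])
print(manip.close_job())
E
```

```text
clock: 14.43
tool_pos: [0.5063, -0.0598, 0.1238]
eef_rot: [[-0.986, -0.167, 0.0], [-0.167, 0.986, 0.0], [-0.0, 0.0, -1.0]]
wrist_force: [-0.3, -0.5, -1.5]
finger_gap: 0.0388
[(0.57, array([ 0.6029, -0.0491,  0.1377]))]
[ 0.5063 -0.0597  0.1238] 0.0019597549807152934 0.03857736732080369 14.5333
the job is handed in; nothing more can be done
None
```

I pressed the pump cap, picked the steel tongs off the blue tray and lifted the pale bun about 10.5 cm above the board. I handed the job in at 14.5 s, still holding it. No verdict was reported.

- **Pump cap:** I pressed about 12 mm, with the force rising to 5.8 N, and held it for more than 0.1 s. Later pictures show the cap back up at about 0.18 m.
- **Hold on the bun:** The gripper stalled at 38.6 mm on the tongs' pads, against a target of about 26 mm. The bun's middle is within about 6 mm of the tips' midpoint, and the arm is still.
- **Other things:** The brown bun checked after the lift is within about 3 mm of its start. The other looks unmoved in the pictures. I went nowhere near the mug, stapler, pen cup or hole punch.

**Disagreements:**
- The fingertips turned out to be about 21 mm less far ahead of the reported TCP than the stated 11 mm. I worked from the pump contact height and the camera depth instead.
- The two fixed cameras differ by about 4 to 5 mm in height and 4 to 8 mm in y.
- The networks also matched the yellow look-alike tongs and a few empty spots. I ruled those out by position and the pictures.

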